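# Index the specimen carousel and pin it

## Task

Turn the specimen carousel by its spokes to bring the big steel reference disc to the index arm, and lock it there: stand the drop pin in the arm's bush, coax the carousel gently round until the pin falls into the index hole beneath, and see that the pin is fully home with its shoulder down on the arm. Never force the pin or the carousel, and leave the polish jar on the mat where it stands.

Things in the scene. Friction and masses are not known exactly. Their poses are not given: they have to be found in the camera images.
- base: Fixed grey base of the turntable: disc 240 dia with a foot plate (118 x 246 mm) in front, 12 high. Origin: centre of its underside, on the turning axis; z up, -x points to the index arm. That arm, a dark steel block 34 wide, reaches in over the rim from a post at x = -142..-118 to x = -85; it lies between z = 44 and 66 and is bored through by the bush
- bush (a point): The bush: 13.5 mm hole straight down through the index arm. The point is the centre of its mouth on the arm's top face, at z = 66 mm above the bench, 97 mm from the turning axis (base frame x = -97, y = 0)
- park (a point): Parking bush: steel block 34 x 34 mm on the foot plate with a 13.5 mm hole, where the pin stands at the start with its nose on z = 12. The point is the centre of the hole's mouth, z = 38 above the bench (base frame x = -108, y = -98)
- axis (a point): Turning axis, at the top face (z = 40) of the index plate: a steel disc 224 mm dia under the carousel with four plain 14 mm through holes, 90 deg apart, 97 mm from the axis. Its face between the holes is flat. It turns freely and endlessly either way against about 0.12 N m of friction; pushed fast it runs on a little, then stays where it is left
- carousel: Aluminium specimen plate, 160 mm dia, hand-clamped on the index plate; the two turn as one. Origin: on the turning axis at bench level (z = 0); z up; +x points to the middle of the reference disc. Its top is at z = 48; its 30 mm specimens reach z = 60. As it was clamped by hand, the disc's index hole lies on the disc's radius only to within 7 deg either way (12 mm at the hole)
- hub (a point): Middle of the carousel's hub (28 mm dia, top at z = 98) on the turning axis at spoke height, z = 78; same axes as the carousel. Four spokes, round bars 9 mm dia, stand out level at 45, 135, 225 and 315 deg from +x; each ends in a ball of 17 mm dia, centre 71 mm from the axis
- ref_disc: Flat round steel reference disc, 50 mm dia, 12 thick, clamped in its nest on the carousel, its middle 50 mm from the turning axis; the other three nests hold 30 mm specimens. Origin: centre of its underside. At the index arm it is 47 mm from the bush
- pin: Loose steel drop pin, 75 mm long, 0.1..0.17 kg. Origin: centre of its lower end (nose), z up. Shank 12 dia, 37 long, nose bevelled 1.5; shoulder 24 dia at 37..43; knob 22 dia at 49..75 to hold it by. In the bush it rides on the plate, nose at z = 40; when a hole comes slowly beneath, it falls by its weight and blocks the plate. Home: shoulder on the arm, nose at z = 29
- jar: White polish jar with a blue lid, 50 mm dia, 52 high, on the mat to the left of the turntable; origin under its centre. To be left alone
Mind the look-alikes: they are no part of the job. Several things have the shape of the pin; the one meant has the colours described above.

How it is judged:
On the way, in this order (a step that is already met when the one before it is completed fails the run):
1. the reference disc has been brought round to the index arm (horizontal distance between ref_disc and bush below 0.058 m), for 0.2 s.
2. the pin has dropped through the bush into the index hole (horizontal distance between pin and bush below 0.004 m and z of pin in the frame of base below 0.032 m), for 0.2 s.
At the end, for the whole second after the job is handed in: The disc's station is at the index arm (disc centre within 52 mm of the bush), the pin stands upright (within 0.12 rad) in the bush, nose within 4 mm of its axis and below 32 mm (shoulder within 3 mm of the arm, in the index hole); pin and carousel are at rest (all of step 2 and horizontal distance between ref_disc and bush below 0.052 m and angle between pin's own z axis and vertical below 0.12 rad and linear speed of pin below 0.01 m/s and angular speed of carousel below 0.05 rad/s); the robot touches nothing.
It fails at once if the pin is forced against the turntable, its arm or its bushes with more than 30 N (contact force between pin and base above 30 N).
It fails at once if the fingers push on the carousel or its base with more than 40 N (contact force between the fingers and base above 40 N).
It fails at once if the polish jar is moved by more than 15 mm (distance of jar from where it was at the start of the episode above 0.015 m).
It also fails if it takes over 70 s, if anything falls off the work surface, if the arm or the gripper's body presses on something with over 40 N, if the wrist force passes 120 N, or if a joint passes its speed limit or range.

## Robot

A 6-joint arm with a two-finger parallel gripper is mounted at the origin on a cart in front of the work surface, level with it; the furniture and walls round the work are solid. World frame = base frame: x ahead of the robot, y to its left, z up, the work surface at z = 0. Lengths are in m, angles in rad, forces in N, time in s.
With the tool pointing down it reaches from about 0.325 to 0.75 m from the base axis. Payload 7.6 kg.
Tool frame: the origin (TCP) lies midway between the tips of the shut fingers; the grasp point (between the pads) lies 19 mm behind it; z points along the fingers, y is the line along which they close (so a half turn about z gives the same grasp; the last joint's range is limited). The gripper opens to 85 mm and grips with 20 to 120 N. Pads are 22 mm wide; open, the fingers measure 114 mm over their backs; the gripper's body (76 mm by 85 mm) begins 54 mm behind the grasp point. The pads swing forward as they close: fully open they stand 13 mm farther back than shut.
Start: joints at [-1.288, 0.052, 1.401, -0, 1.689, -0.07], TCP at [0.181, -0.493, 0.231] pointing down, gripper open.
Joint ranges: [-2.9, 2.9], [-0.91, 2.17], [0.12, 2.37], [-1.06, 4.2], [0.26, 2.73], [-2.93, 2.93]. Speed limits (rad/s): [2.57, 2.57, 3.01, 3.14, 3.14, 3.14].

## Interface

Orientations are given as a unit quaternion [w, x, y, z].
In Python, from workcell import robot gives the robot as it stands.
- The arm moves only by the tool apply_moves, never from a script. Its argument "targets" is a list that holds one entry, the list of rows, each a list of 4 numbers: the shift along the world's x, y, z in units of 25 mm (1.0 is 25 mm), then the turn about the world's z in units of 5 degrees (1.0 is 5 degrees). In form: [[[tx, ty, tz, turn], ...]]. A call has exactly 5 rows; each row shifts and turns the commanded pose from where the row before left it; what a row does not reach is not made up. A row lasts 1/10 s, in which the tool goes at most 50 mm and 8.59 degrees, less where a joint would pass 70% of its speed; a pose out of reach is approached as far as the arm can. A call is refused whole if a number of a shift passes 1 or a number of a turn 1, either way. A call with a gripper value outside its range is refused whole. "grip" is the opening, from 0 (shut) to 1 (fully open), set as the call begins (left out, the last holds). The fingers move at their own pace and stop on an object; "newtons" is the grip in N (left out, the last holds). Time passes only in rows, so rows that do not move let the fingers close, or fill a call up. It gives the time, the measured TCP pose, the force, the opening and the grip force at its end, in the units of the state.
- robot.get_obs(): the state, without advancing time (a new reading comes with each control period).
- robot.get_image(name): name is "scene" or "top" or "wrist"; returns the picture (420x560x3 uint8, blue, green, red); there is no depth.
- robot.get_calibration(name): a dict with "fx", "fy", "cx", "cy" (pixels), "k1" (the pictures are not rectified: a ray, as slopes to the right and down, at radius r is drawn at 1 + k1 r^2 times it, then the intrinsics apply), "world_from_camera" (4x4, takes a point from camera to world coordinates). Camera axes: x right, y down, z forward; pixel columns grow to the right and rows downward; lengths in m; the calibration is good to about 2 mm. A picture is of the moment at which its call begins: read the wrist's pose just before it. get_calibration takes no time and is no camera call; for the wrist camera it gives the pose at the moment of the call.
- robot.job_done(): hands the job in; it is judged then, once.
The state is a dict: "clock": time; "q": joint angles; "joint_vel": joint speeds; "joint_torque": joint torques, N m; "eef_pos": TCP position; "tcp_rot": TCP orientation; "force": force on the tool from outside, world axes, zero at the start; "wrist_torque": the same for the moment, N m; "grip_width": finger opening in m; "gripper_force": force on a finger pad.
Only numpy, scipy, OpenCV 4.12 (cv2) and the standard library are available. Lean on these libraries where they do the work, as an engineer would, in place of code of your own. Each camera call takes 0.05 s, during which the arm holds its last target. There are 200 camera calls.

## Working session

There is one attempt and no reset: what is moved stays moved. The work goes in short steps, Python scripts to look and compute and a tool call to move; the robot and the scene stay as the last step left them, time stands still between calls to the robot, and variables do not carry over. Pictures are saved under pics/ and viewed, at most 10 in all, crops included, and the job is handed in when it is done.

Besides the shell and the picture viewer there is one more tool, called after "Request:" as a command line: name --argument value ..., lists and objects as JSON in quotes. apply_moves: Moves the arm, as the interface text tells. Its arguments: {"type":"object","properties":{"targets":{"type":"array"},"grip":{"type":"number"},"newtons":{"type":"number"}},"required":["targets"]}

```bash
mkdir -p pics; ls; cat > h.py <<'E'
import numpy as np, cv2
from workcell import robot
def cal(n):
    c=robot.get_calibration(n); return c
def ray(c,u,v):
    xd=(u-c['cx'])/c['fx']; yd=(v-c['cy'])/c['fy']
    x,y=xd,yd
    for _ in range(20):
        s=1+c['k1']*(x*x+y*y); x,y=xd/s,yd/s
    T=np.array(c['world_from_camera']); return T[:3,3],T[:3,:3]@np.array([x,y,1.])
def onz(c,u,v,z):
    o,d=ray(c,u,v); return o+d*(z-o[2])/d[2]
def proj(c,P):
    T=np.linalg.inv(np.array(c['world_from_camera'])); p=T[:3,:3]@np.array(P,float)+T[:3,3]
    x,y=p[0]/p[2],p[1]/p[2]; s=1+c['k1']*(x*x+y*y)
    return c['fx']*x*s+c['cx'],c['fy']*y*s+c['cy']
E
python3 - <<'E'
from h import *
print(robot.get_obs())
for n in ['scene','top']:
    im=robot.get_image(n); cv2.imwrite(f'pics/{n}0.png',im)
    c=cal(n); print(n,{k:np.round(v,4).tolist() for k,v in c.items()})
a=cv2.imread('pics/scene0.png');b=cv2.imread('pics/top0.png')
E
```

```text
pics
{'clock': 0.0, 'q': array([-1.28829825e+00,  5.28280023e-02,  1.40173316e+00,  1.65254235e-05,
        1.68860609e+00, -7.03403538e-02]), 'joint_vel': array([-7.03553826e-04, -1.14945716e-03, -1.52842839e-04, -1.04244054e-03,
        8.06731786e-04,  5.88542704e-05]), 'joint_torque': array([-4.51962833e-04, -3.81665146e+01, -3.60185874e+01, -1.18242965e-04,
        6.23537941e-03,  2.56313251e-05]), 'eef_pos': array([ 0.18134132, -0.49236226,  0.23047276]), 'tcp_rot': array([-7.83739438e-04,  9.84477976e-01,  1.75506395e-01, -7.51988509e-05]), 'force': array([ 0.34181028,  0.09399428, -0.10964185]), 'wrist_torque': array([0.04202247, 0.0186893 , 0.02302864]), 'gripper_force': 0.0, 'grip_width': 0.08546197947416821}
scene {'fx': 489.3984, 'fy': 489.3984, 'cx': 278.8124, 'cy': 204.4473, 'k1': -0.1193, 'world_from_camera': [[-0.5755, -0.3869, 0.7205, -0.2178], [-0.8175, 0.2969, -0.4935, 0.6319], [-0.023, -0.873, -0.4872, 0.5397], [0.0, 0.0, 0.0, 1.0]]}
top {'fx': 471.4805, 'fy': 471.4805, 'cx': 278.7307, 'cy': 208.6428, 'k1': 0.03, 'world_from_camera': [[0.0744, -0.9742, 0.2131, 0.2934], [-0.9972, -0.0722, 0.0178, 0.1515], [-0.002, -0.2138, -0.9769, 1.0251], [0.0, 0.0, 0.0, 1.0]]}
```

View pics/top0.png

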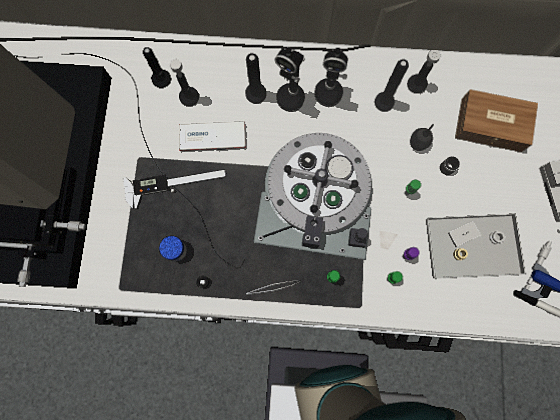

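View pics/scene0.png

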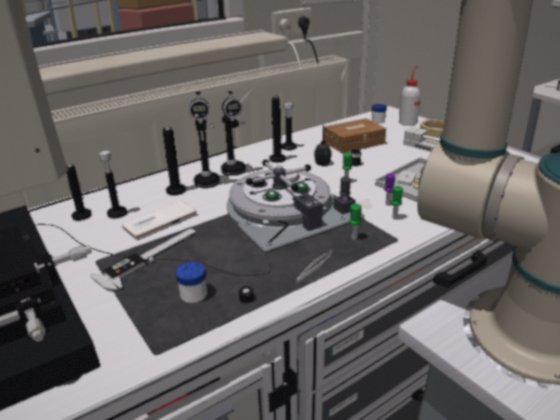

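The top view shows the turntable with its hub near (321,175), the index arm near (314,232), the dark pin in its park block near (361,237) and the pale reference disc near (341,167). I'll zoom in.

```bash
python3 - <<'E'
from h import *
a=cv2.imread('pics/top0.png')[120:265,245:390]; b=cv2.imread('pics/scene0.png')[140:260,210:380]
a=cv2.resize(a,(580,580),interpolation=cv2.INTER_CUBIC)
cv2.imwrite('pics/topz.png',a)
c=cal('top')
for n,u,v,z in [('hub',321,175,.098),('bush',314,232,.066),('park',361,237,.087),('ref',341,167,.06)]: print(n,onz(c,u,v,z).round(4))
E
```

```text
hub [0.5722 0.0875 0.098 ]
bush [0.4589 0.0929 0.066 ]
park [ 4.521e-01 -4.000e-04  8.700e-02]
ref [0.6045 0.0433 0.06  ]
```

View pics/topz.png

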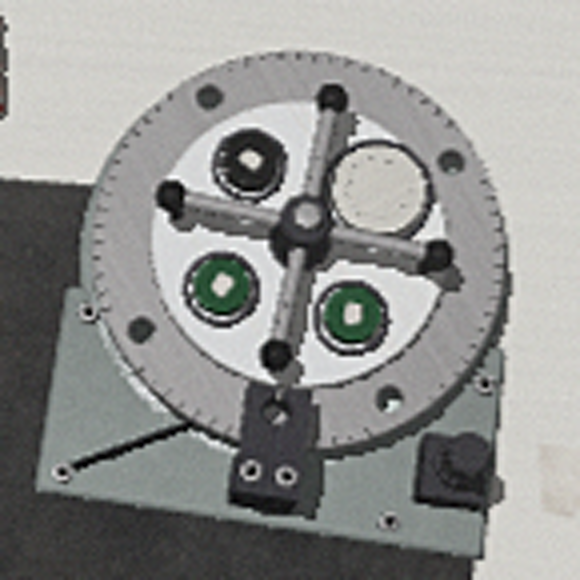

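```bash
python3 - <<'E'
from h import *
c=cal('top')
P=lambda x,y,z: onz(c,245+(x+.5)/4-.5,120+(y+.5)/4-.5,z)
B=np.array([P(*p,.078) for p in [(333,97),(438,255),(277,354),(172,195)]])
H=np.array([P(*p,.040) for p in [(210,96),(452,161),(390,400),(142,331)]])
hub=P(308,213,.098);bush=P(278,407,.066);ref=P(380,190,.06);knob=P(468,455,.087)
ax=(B.mean(0)+H.mean(0))[:2]/2
print('axB',B.mean(0),'axH',H.mean(0),'hub',hub)
f=lambda p:(np.hypot(*(p[:2]-ax)).round(4),np.degrees(np.arctan2(*(p[:2]-ax)[::-1])).round(2))
for n,p in [('bush',bush),('ref',ref),('knob',knob)]+[('ball',b) for b in B]+[('hole',h) for h in H]: print(n,p.round(4),f(p))
E
```

```text
axB [0.57670193 0.08635424 0.078     ] axH [0.57600212 0.08661601 0.04      ] hub [0.57681318 0.08649111 0.098     ]
bush [0.4811 0.094  0.066 ] (np.float64(0.0955), np.float64(175.51))
ref [0.604  0.0462 0.06  ] (np.float64(0.0488), np.float64(-55.51))
knob [ 0.4596 -0.0014  0.087 ] (np.float64(0.1461), np.float64(-143.03))
ball [0.6477 0.0754 0.078 ] (np.float64(0.0722), np.float64(-8.79))
ball [0.5652 0.0165 0.078 ] (np.float64(0.0708), np.float64(-99.07))
ball [0.5064 0.0968 0.078 ] (np.float64(0.0707), np.float64(171.6))
ball [0.5875 0.1566 0.078 ] (np.float64(0.071), np.float64(80.98))
hole [0.6576 0.14   0.04  ] (np.float64(0.0972), np.float64(33.37))
hole [0.6298 0.0057 0.04  ] (np.float64(0.0969), np.float64(-56.51))
hole [0.4944 0.0333 0.04  ] (np.float64(0.0977), np.float64(-147.01))
hole [0.5222 0.1675 0.04  ] (np.float64(0.0975), np.float64(123.74))
```

Everything fits the given sizes: axis (0.576, 0.0865), base yaw about -5°, disc at -54°, its hole at -56.6°. The carousel therefore turns about -128°. First I'll bring the shut fingers over the wedge between two spokes.

Request:
apply_moves --targets '[[[0.69,0.97,0,-0.2],[0.69,0.97,0,-0.2],[0.69,0.97,0,-0.2],[0.69,0.97,0,-0.2],[0.69,0.97,0,-0.2]]]' --grip 0

```text
clock: 0.6
eef_pos: [0.2681, -0.3703, 0.2309]
tcp_rot: [-0.0, 0.991, 0.132, -0.0]
force: [-0.1, -0.6, -0.4]
grip_width: 0.012
gripper_force: 0.0
```

Request:
apply_moves --targets '[[[0.69,0.97,0,-0.2],[0.69,0.97,0,-0.2],[0.69,0.97,0,-0.2],[0.69,0.97,0,-0.2],[0.69,0.97,0,-0.2]]]'

```text
clock: 1.1
eef_pos: [0.3543, -0.249, 0.231]
tcp_rot: [-0.0, 0.996, 0.089, -0.0]
force: [1.0, 0.4, -0.4]
grip_width: -0.0001
gripper_force: 0.0
```

Request:
apply_moves --targets '[[[0.69,0.97,0,-0.2],[0.69,0.97,0,-0.2],[0.69,0.97,0,-0.2],[0.69,0.97,0,-0.2],[0.69,0.97,0,-0.2]]]'

```text
clock: 1.6
eef_pos: [0.4406, -0.1277, 0.231]
tcp_rot: [-0.0, 0.999, 0.045, -0.0]
force: [0.8, 0.1, -0.3]
grip_width: -0.0
gripper_force: 0.0
```

Request:
apply_moves --targets '[[[0.69,0.97,0,-0.2],[0.69,0.97,0,-0.2],[0.69,0.97,0,-0.2],[0.69,0.97,0,-0.2],[0.69,0.97,0,-0.2]]]'

```text
clock: 2.1
eef_pos: [0.5269, -0.0066, 0.2308]
tcp_rot: [0.0, 1.0, 0.002, -0.0]
force: [0.7, -0.1, -0.1]
grip_width: -0.0001
gripper_force: 0.0
```

Request:
apply_moves --targets '[[[0.69,0.97,-0.5,-0.2],[0.69,0.97,-0.5,-0.2],[0.69,0.97,-0.5,-0.2],[0.69,0.97,-0.5,-0.2],[0.69,0.97,-0.5,-0.2]]]'

```text
clock: 2.6
eef_pos: [0.613, 0.1146, 0.1676]
tcp_rot: [0.0, 0.999, -0.042, -0.001]
force: [0.0, -0.0, 0.7]
grip_width: 0.0001
gripper_force: 0.0
```

```bash
python3 - <<'E'
import numpy as np
ax=np.array([.5764,.0865]);p=np.array([.613,.1146])
a=37.5
for st in [8]*15+[6,5,3,2,2]:
    a-=st; q=ax+.045*np.array([np.cos(np.radians(a)),np.sin(np.radians(a))])
    d=np.round((q-p)/.025,2); p=p+d*.025; print(a,d.tolist(),end=' ')
E
```

```text
29.5 [0.1, -0.24] 21.5 [0.11, -0.22] 13.5 [0.08, -0.24] 5.5 [0.04, -0.25] -2.5 [0.0, -0.25] -10.5 [-0.02, -0.25] -18.5 [-0.07, -0.25] -26.5 [-0.09, -0.23] -34.5 [-0.13, -0.21] -42.5 [-0.16, -0.2] -50.5 [-0.18, -0.17] -58.5 [-0.2, -0.15] -66.5 [-0.23, -0.11] -74.5 [-0.23, -0.09] -82.5 [-0.25, -0.05] -88.5 [-0.19, -0.01] -93.5 [-0.15, -0.0] -96.5 [-0.1, 0.01] -98.5 [-0.06, 0.01] -100.5 [-0.06, 0.01]
```

Request:
apply_moves --targets '[[[0,0,-0.8,0],[0,0,-0.8,0],[0,0,-0.8,0],[0,0,-0.8,0],[0,0,-0.8,0]]]'

```text
clock: 3.1
eef_pos: [0.6123, 0.1136, 0.0674]
tcp_rot: [0.0, 0.999, -0.042, -0.001]
force: [0.7, -0.9, 0.0]
grip_width: -0.0004
gripper_force: 0.0
```

Request:
apply_moves --targets '[[[0.1,-0.22,0,0],[0.11,-0.22,0,0],[0.08,-0.24,0,0],[0.04,-0.25,0,0],[0,-0.25,0,0]]]'

```text
clock: 3.6
eef_pos: [0.6216, 0.0854, 0.0705]
tcp_rot: [-0.002, 0.999, -0.041, 0.001]
force: [-2.1, 8.1, 0.1]
grip_width: 0.0002
gripper_force: 3.3
```

Request:
apply_moves --targets '[[[-0.02,-0.25,0,0],[-0.07,-0.25,0,0],[-0.09,-0.23,0,0],[-0.13,-0.21,0,0],[-0.16,-0.2,0,0]]]'

```text
clock: 4.1
eef_pos: [0.6107, 0.0565, 0.0709]
tcp_rot: [-0.002, 0.999, -0.042, 0.002]
force: [3.5, 7.0, -1.5]
grip_width: -0.0003
gripper_force: 3.1
```

Request:
apply_moves --targets '[[[-0.18,-0.17,0,0],[-0.2,-0.15,0,0],[-0.23,-0.11,0,0],[-0.23,-0.09,0,0],[-0.25,-0.05,0,0]]]'

```text
clock: 4.6
eef_pos: [0.5841, 0.0414, 0.0711]
tcp_rot: [-0.001, 0.999, -0.042, 0.004]
force: [6.4, 3.1, 0.2]
grip_width: 0.0002
gripper_force: 3.3
```

Request:
apply_moves --targets '[[[-0.19,-0.01,0,0],[-0.15,0,0,0],[-0.1,0.01,0,0],[-0.06,0.01,0,0],[0,0,0,0]]]'

```text
clock: 5.1
eef_pos: [0.5703, 0.0411, 0.0702]
tcp_rot: [0.0, 0.999, -0.042, 0.001]
force: [2.9, -0.8, 2.1]
grip_width: -0.0
gripper_force: 1.5
```

```bash
python3 - <<'E'
from h import *
cv2.imwrite('pics/w1.png',robot.get_image('wrist'))
a=robot.get_image('top'); cv2.imwrite('pics/top1.png',a)
cv2.imwrite('pics/top1z.png',cv2.resize(a[120:265,245:390],(580,580),interpolation=cv2.INTER_CUBIC))
E
```

```text
(no output)
```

View pics/top1z.png

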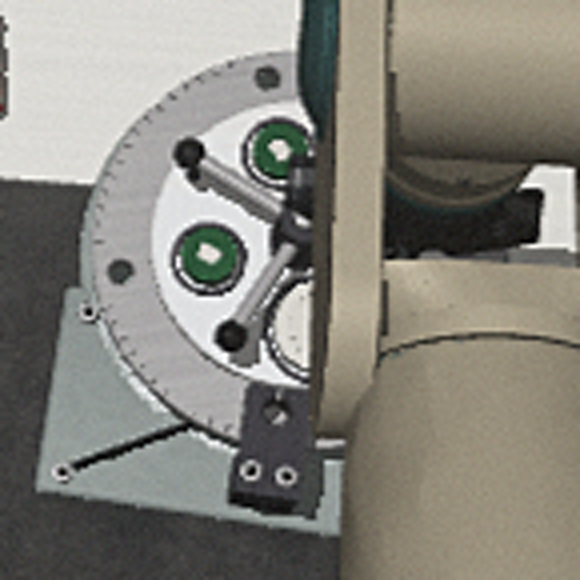

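```bash
python3 - <<'E'
from h import *
c=cal('top')
P=lambda x,y,z: onz(c,245+(x+.5)/4-.5,120+(y+.5)/4-.5,z)
ax=np.array([.5764,.0865])
f=lambda p:(p.round(4),np.hypot(*(p[:2]-ax)).round(4),np.degrees(np.arctan2(*(p[:2]-ax)[::-1])).round(2))
for x,y,z in [(189,153,.078),(232,335,.078),(268,76,.04),(120,271,.04)]: print(f(P(x,y,z)))
# mask-based sanity: foot plate front edge
for x,y in [(38,489),(482,557),(484,384-30)]: print(P(x,y,.012))
print(f(P(38,489,.012)),f(P(482,557,.012)))
E
```

```text
(array([0.6111, 0.1493, 0.078 ]), np.float64(0.0718), np.float64(61.06))
(array([0.5147, 0.1205, 0.078 ]), np.float64(0.0704), np.float64(151.13))
(array([0.6715, 0.1088, 0.04  ]), np.float64(0.0977), np.float64(13.2))
(array([0.5545, 0.1818, 0.04  ]), np.float64(0.0978), np.float64(102.92))
[0.43697179 0.21766859 0.012     ]
[ 0.41805698 -0.02309572  0.012     ]
[ 0.52966756 -0.02031018  0.012     ]
(array([0.437 , 0.2177, 0.012 ]), np.float64(0.1914), np.float64(136.75)) (array([ 0.4181, -0.0231,  0.012 ]), np.float64(0.1926), np.float64(-145.31))
```

View pics/w1.png

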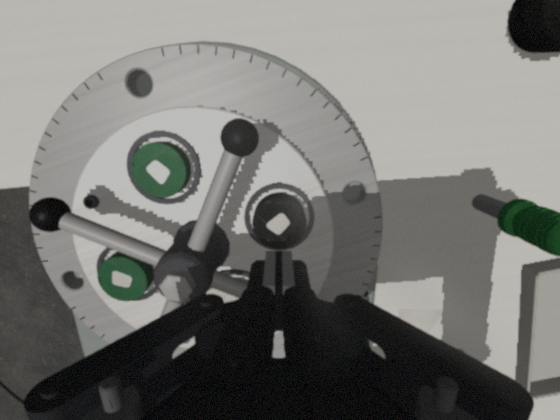

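Carousel is turned -110°; the hole is at about 193° against the bush's 175.3°. 13° more, then the pin.

Request:
apply_moves --targets '[[[-0.09,0.02,0,0],[-0.09,0.02,0,0],[-0.08,0.03,0,0],[-0.08,0.03,0,0],[-0.06,0.02,0,0]]]'

```text
clock: 5.7
eef_pos: [0.5595, 0.0447, 0.0689]
tcp_rot: [0.0, 0.999, -0.042, 0.0]
force: [4.5, -1.1, 2.0]
grip_width: 0.0006
gripper_force: 2.2
```

Request:
apply_moves --targets '[[[0.08,0,0,0],[0.08,0,0.5,0],[0,0,1,0],[0,0,1,0],[0,0,1,0]]]'

```text
clock: 6.2
eef_pos: [0.5628, 0.0447, 0.1574]
tcp_rot: [0.0, 0.999, -0.042, -0.001]
force: [-0.4, 0.1, -0.3]
grip_width: 0.0001
gripper_force: 0.0
```

Request:
apply_moves --targets '[[[-0.8,-0.3,0.4,0],[-0.8,-0.3,0.4,0],[-0.8,-0.3,0.2,0],[-0.8,-0.3,0,0],[-0.8,-0.3,0,0]]]' --grip 0.7

```text
clock: 6.7
eef_pos: [0.4622, 0.007, 0.1817]
tcp_rot: [-0.0, 0.999, -0.042, -0.001]
force: [-0.3, 0.7, 0.3]
grip_width: 0.0598
gripper_force: 0.0
```

```bash
python3 - <<'E'
from h import *
print(robot.get_obs()['eef_pos'])
c=cal('wrist'); print({k:np.round(v,4).tolist() for k,v in c.items()})
im=robot.get_image('wrist'); cv2.imwrite('pics/w2.png',im)
a=robot.get_image('top'); cv2.imwrite('pics/top2.png',a)
z=cv2.resize(a[120:265,245:390],(420,420),interpolation=cv2.INTER_CUBIC)
E
```

```text
[0.46221449 0.00695502 0.18174603]
{'fx': 295.206, 'fy': 295.206, 'cx': 278.2704, 'cy': 210.3658, 'k1': -0.0268, 'world_from_camera': [[-0.0846, -0.9517, -0.2951, 0.538], [-0.9964, 0.0808, 0.0249, 0.0007], [0.0002, 0.2962, -0.9551, 0.3232], [0.0, 0.0, 0.0, 1.0]]}
```

View pics/w2.png

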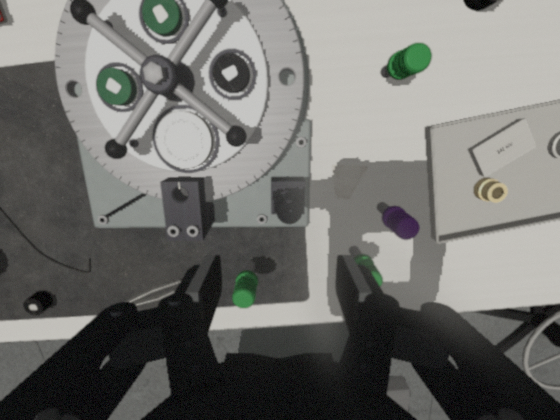

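```bash
python3 - <<'E'
from h import *
im=cv2.imread('pics/w2.png')[150:250,150:320]
z=cv2.resize(im,(680,400),interpolation=cv2.INTER_CUBIC); z=(255*(z/255.)**.5).astype('uint8')
cv2.imwrite('pics/w2z.png',z)
c=cal('wrist')
ax=np.array([.5764,.0865])
f=lambda p:(p.round(4),np.hypot(*(p[:2]-ax)).round(4),np.degrees(np.arctan2(*(p[:2]-ax)[::-1])).round(2))
for n,x,y,zz in [('hub',157,70,.098),('bush',180,188,.066),('ref',183,138,.06),('hole',288,77,.04),('b',83,10,.078),('b',237,135,.078),('b',116,149,.078)]: print(n,f(onz(c,x,y,zz)))
E
```

```text
hub (array([0.5782, 0.0824, 0.098 ]), np.float64(0.0045), np.float64(-66.16))
bush (array([0.4865, 0.0929, 0.066 ]), np.float64(0.0901), np.float64(175.93))
ref (array([0.5291, 0.0844, 0.06  ]), np.float64(0.0473), np.float64(-177.4))
hole (array([ 0.5725, -0.0113,  0.04  ]), np.float64(0.0979), np.float64(-92.26))
b (array([0.6275, 0.1364, 0.078 ]), np.float64(0.0714), np.float64(44.35))
b (array([0.5282, 0.0346, 0.078 ]), np.float64(0.0708), np.float64(-132.89))
b (array([0.5261, 0.1356, 0.078 ]), np.float64(0.0703), np.float64(135.73))
```

View pics/w2z.png

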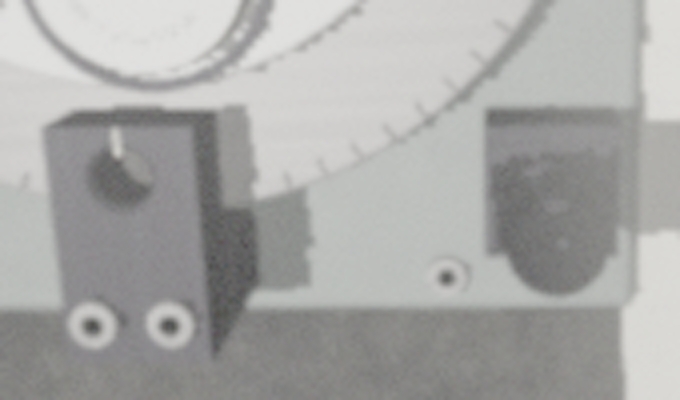

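```bash
python3 - <<'E'
from h import *
c=cal('wrist')
print('bush',onz(c,180.1,194.7,.066),'knob',onz(c,289.1,209.4,.087),onz(c,289.1,209.4,.087)+0)
ax=np.array([.5764,.0865]); ct=cal('top')
a=cv2.imread('pics/top2.png')
# holes: dark blobs near radius 97 at z=.04
g=cv2.cvtColor(a,cv2.COLOR_BGR2GRAY).astype(float)
R=[]
for th in np.arange(0,360,.25):
    v=[]
    for r in (.095,.097,.099):
        u,w=proj(ct,[ax[0]+r*np.cos(np.radians(th)),ax[1]+r*np.sin(np.radians(th)),.04])
        v.append(cv2.getRectSubPix(g.astype('float32'),(1,1),(float(u),float(w)))[0,0])
    R.append(np.mean(v))
R=np.array(R)
for t in (0,90,180,270):
    i=[(int(t*4)+k)%1440 for k in range(-60,60)]
    print(t,R[i][::6].round().astype(int).tolist())
E
```

```text
bush [0.48039778 0.09393396 0.066     ] knob [ 0.46467082 -0.00251633  0.087     ] [ 0.46467082 -0.00251633  0.087     ]
0 [166, 166, 168, 169, 169, 165, 119, 68, 68, 71, 69, 80, 136, 169, 169, 167, 168, 167, 166, 166]
90 [171, 174, 175, 174, 172, 177, 115, 56, 69, 71, 74, 101, 166, 175, 171, 174, 174, 173, 171, 170]
180 [145, 77, 68, 68, 63, 68, 67, 69, 69, 63, 63, 67, 69, 68, 73, 81, 69, 167, 177, 172]
270 [106, 114, 114, 129, 144, 144, 140, 143, 141, 133, 131, 131, 138, 130, 115, 103, 92, 84, 80, 70]
```

Request:
apply_moves --targets '[[[-0.06,-0.36,-0.9,0],[0,0,-1,0],[0,0,-1,0],[0,0,-1,0],[0,0,-1,0]]]' --grip 0.7 --newtons 20

```text
clock: 7.3
eef_pos: [0.4622, -0.0016, 0.058]
tcp_rot: [-0.0, 0.999, -0.042, -0.0]
force: [-0.4, -0.2, -0.7]
grip_width: 0.0596
gripper_force: 0.0
```

Request:
apply_moves --targets '[[[0,0,-0.05,0],[0,0,0,0],[0,0,0,0],[0,0,0,0],[0,0,0,0]]]' --grip 0.36

```text
clock: 7.8
eef_pos: [0.4625, -0.002, 0.0586]
tcp_rot: [0.0, 0.999, -0.042, 0.001]
force: [1.0, -0.5, 1.3]
grip_width: 0.0309
gripper_force: 0.0
```

Request:
apply_moves --targets '[[[0,0,0,0],[0,0,0,0],[0,0,0,0],[0,0,0,0],[0,0,0,0]]]' --grip 0.2

```text
clock: 8.3
eef_pos: [0.4624, -0.002, 0.0583]
tcp_rot: [0.0, 0.999, -0.042, 0.001]
force: [-0.3, -0.0, 6.4]
grip_width: 0.0213
gripper_force: 20.6
```

Request:
apply_moves --targets '[[[0,0,0.3,0],[0,0,0.5,0],[0,0,0.8,0],[0,0,0.8,0],[0,0,0.6,0]]]'

```text
clock: 8.8
eef_pos: [0.4621, -0.0019, 0.1345]
tcp_rot: [0.0, 0.999, -0.042, 0.001]
force: [-0.1, 0.1, -1.5]
grip_width: 0.0211
gripper_force: 20.0
```

Request:
apply_moves --targets '[[[0.15,0.77,0,0],[0.15,0.77,0,0],[0.15,0.77,0,0],[0.15,0.78,0,0],[0.16,0.78,0,0]]]'

```text
clock: 9.3
eef_pos: [0.4808, 0.0956, 0.1332]
tcp_rot: [0.0, 0.999, -0.042, -0.0]
force: [-0.7, -0.4, -1.5]
grip_width: 0.0211
gripper_force: 20.0
```

```bash
python3 - <<'E'
from h import *
print(robot.get_obs()['eef_pos'],robot.get_obs()['grip_width'])
a=robot.get_image('top'); b=robot.get_image('scene')
cv2.imwrite('pics/s3.png',b)
A=cv2.resize(a[150:255,270:375],(400,400),interpolation=cv2.INTER_CUBIC); B=cv2.resize(b[140:240,260:360],(400,400),interpolation=cv2.INTER_CUBIC)
cv2.imwrite('pics/m3.png',(255*(np.hstack([A,B])/255.)**.6).astype('uint8'))
c=cal('scene')
print([np.round(proj(c,p),1).tolist() for p in [(.4797,.0946,.066),(.4797,.0946,.082)]])
E
```

```text
[0.48083302 0.09562974 0.13320601] 0.02111509356156557
[[302.7, 196.7], [302.7, 189.7]]
```

View pics/m3.png

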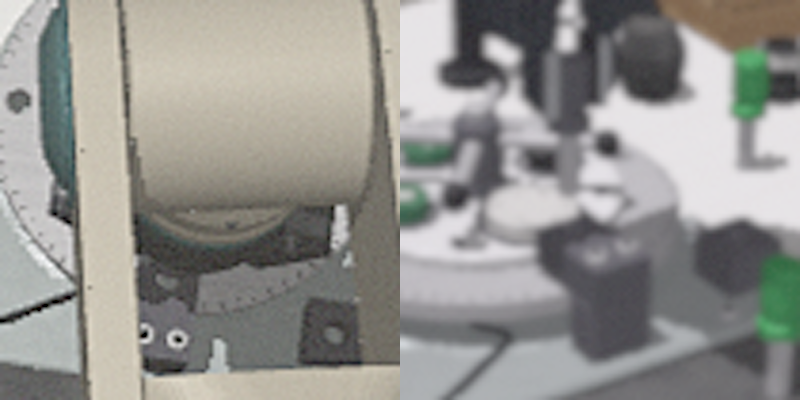

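```bash
python3 - <<'E'
from h import *
c=cal('top'); s=105/400
P=lambda x,y,z: onz(c,270+(x+.5)*s-.5,150+(y+.5)*s-.5,z)
p=P(334,335,.038);b=P(168,281,.066);print(p,b,b-p)
E
```

```text
[ 0.45862125 -0.00063461  0.038     ] [0.47682887 0.09452409 0.066     ] [0.01820762 0.0951587  0.028     ]
```

Request:
apply_moves --targets '[[[0,-0.03,-0.3,0],[0,0,-0.3,0],[0,0,-0.1,0],[0,0,-0.06,0],[0,0,-0.04,0]]]'

```text
clock: 9.9
eef_pos: [0.4809, 0.0937, 0.1124]
tcp_rot: [0.0, 0.999, -0.042, -0.0]
force: [0.8, -0.2, -1.5]
grip_width: 0.0211
gripper_force: 20.0
```

Request:
apply_moves --targets '[[[0,0,-0.05,0],[0,0,-0.05,0],[0,0,-0.05,0],[0,0,-0.05,0],[0,0,0,0]]]'

```text
clock: 10.4
eef_pos: [0.4808, 0.0941, 0.1074]
tcp_rot: [0.0, 0.999, -0.042, -0.0]
force: [0.3, 0.5, -1.7]
grip_width: 0.0212
gripper_force: 20.0
```

Request:
apply_moves --targets '[[[0,0,-0.12,0],[0,0,-0.12,0],[0,0,-0.12,0],[0,0,-0.12,0],[0,0,-0.08,0]]]'

```text
clock: 10.9
eef_pos: [0.4808, 0.0941, 0.0931]
tcp_rot: [0.0, 0.999, -0.042, -0.0]
force: [0.9, 0.2, -2.0]
grip_width: 0.0212
gripper_force: 20.0
```

Request:
apply_moves --targets '[[[0,0,-0.05,0],[0,0,-0.05,0],[0,0,0,0],[0,0,0,0],[0,0,0,0]]]'

```text
clock: 11.4
eef_pos: [0.481, 0.0941, 0.0912]
tcp_rot: [0.0, 0.999, -0.042, 0.0]
force: [-1.0, 0.3, -1.4]
grip_width: 0.0212
gripper_force: 20.0
```

Request:
apply_moves --targets '[[[0,0,0,0],[0,0,0,0],[0,0,0.4,0],[0,0,1,0],[0,0,1,0]]]' --grip 0.5

```text
clock: 11.9
eef_pos: [0.4808, 0.0941, 0.1524]
tcp_rot: [0.0, 0.999, -0.042, -0.0]
force: [0.6, -0.6, -0.4]
grip_width: 0.0428
gripper_force: 0.0
```

Request:
apply_moves --targets '[[[0.77,-0.42,0.4,0],[0.77,-0.42,0,0],[0.77,-0.42,0,0],[0.77,-0.42,0,0],[0.77,-0.42,0,0]]]' --grip 0

```text
clock: 12.4
eef_pos: [0.5781, 0.0411, 0.1621]
tcp_rot: [-0.0, 0.999, -0.042, 0.001]
force: [0.2, 0.7, -0.2]
grip_width: 0.0001
gripper_force: 0.0
```

```bash
python3 - <<'E'
from h import *
print(robot.get_obs()['eef_pos'],robot.get_obs()['grip_width'])
a=robot.get_image('top'); b=robot.get_image('scene')
A=cv2.resize(a[120:260,250:390],(420,420),interpolation=cv2.INTER_CUBIC); B=cv2.resize(b[140:240,250:350],(380,420),interpolation=cv2.INTER_CUBIC)
cv2.imwrite('pics/m4.png',(255*(np.hstack([A,B])/255.)**.6).astype('uint8'))
cs=cal('scene'); print([np.round(proj(cs,(.4797,.0946,z)),1).tolist() for z in (.115,.104,.0665)])
E
```

```text
[0.57814495 0.04112537 0.16213914] 5.518579218033268e-05
[[302.7, 175.0], [302.7, 180.0], [302.7, 196.5]]
```

View pics/m4.png

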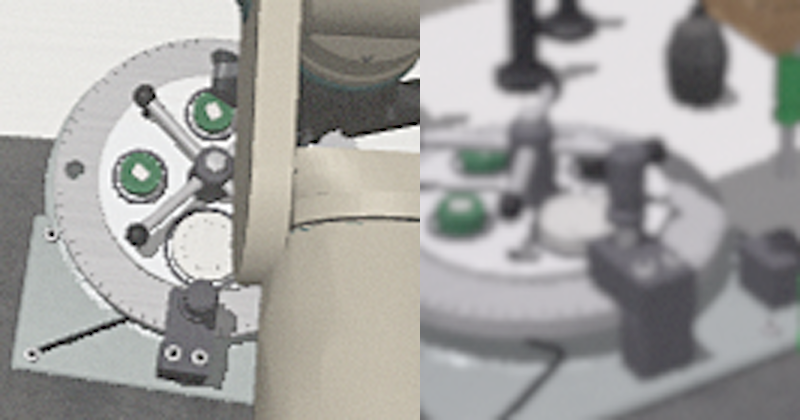

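Request:
apply_moves --targets '[[[0,0,-0.75,0],[0,0,-0.75,0],[0,0,-0.75,0],[0,0,-0.75,0],[0,0,-0.7,0]]]'

```text
clock: 13.0
eef_pos: [0.5768, 0.042, 0.0685]
tcp_rot: [-0.0, 0.999, -0.042, 0.0]
force: [0.3, 0.1, 0.4]
grip_width: -0.0003
gripper_force: 0.0
```

Request:
apply_moves --targets '[[[-0.2,0.02,0,0],[-0.2,0.02,0,0],[-0.15,0.02,0,0],[-0.08,0.02,0,0],[0,0,0,0]]]'

```text
clock: 13.5
eef_pos: [0.5616, 0.0437, 0.0696]
tcp_rot: [-0.0, 0.999, -0.042, 0.001]
force: [0.9, 0.6, 0.0]
grip_width: 0.0002
gripper_force: 0.0
```

Request:
apply_moves --targets '[[[-0.03,0.01,0,0],[-0.03,0.01,0,0],[-0.02,0.01,0,0],[-0.02,0.01,0,0],[-0.02,0.01,0,0]]]'

```text
clock: 14.0
eef_pos: [0.559, 0.0446, 0.0688]
tcp_rot: [0.0, 0.999, -0.042, 0.001]
force: [3.1, 0.5, -0.9]
grip_width: 0.0
gripper_force: 1.4
```

Contact (about 3 N). Creep on slowly, one call at a time.

Request:
apply_moves --targets '[[[-0.015,0.007,0,0],[-0.015,0.007,0,0],[-0.015,0.007,0,0],[-0.015,0.007,0,0],[-0.015,0.007,0,0]]]'

```text
clock: 14.5
eef_pos: [0.5568, 0.0456, 0.0688]
tcp_rot: [0.0, 0.999, -0.042, 0.0]
force: [3.6, -2.3, 0.3]
grip_width: 0.0002
gripper_force: 1.8
```

Request:
apply_moves --targets '[[[-0.015,0.007,0,0],[-0.015,0.007,0,0],[-0.015,0.007,0,0],[-0.015,0.007,0,0],[0,0,0,0]]]'

```text
clock: 15.0
eef_pos: [0.5558, 0.046, 0.0689]
tcp_rot: [0.0, 0.999, -0.042, 0.001]
force: [6.5, -2.5, -0.5]
grip_width: 0.0001
gripper_force: 3.2
```

```bash
cat > chk.py <<'E'
from h import *
import sys
a=robot.get_image('top'); b=robot.get_image('scene')
cv2.imwrite(f'pics/t{sys.argv[1]}.png',a);cv2.imwrite(f'pics/s{sys.argv[1]}.png',b)
# knob top height from scene: column mean profile at u~303
g=cv2.cvtColor(b,cv2.COLOR_BGR2GRAY); print(g[160:200,299:306].mean(1).astype(int).tolist())
ax=np.array([.5764,.0865]); ct=cal('top'); g=cv2.cvtColor(a,cv2.COLOR_BGR2GRAY).astype('float32')
def v(th):
    return np.mean([cv2.getRectSubPix(g,(1,1),tuple(map(float,proj(ct,[ax[0]+r*np.cos(np.radians(th)),ax[1]+r*np.sin(np.radians(th)),.04]))))[0,0] for r in (.095,.097,.099)])
t=np.arange(70,110,.5); R=np.array([v(x) for x in t]); w=np.clip(130-R,0,None); print('hole',(w*t).sum()/w.sum(),R[::3].astype(int).tolist())
E
python3 chk.py 5
```

```text
[25, 38, 52, 63, 68, 69, 69, 69, 69, 69, 69, 69, 73, 97, 139, 164, 147, 108, 75, 63, 64, 64, 60, 51, 45, 42, 43, 44, 46, 46, 46, 48, 48, 45, 45, 54, 59, 52, 47, 53]
hole 84.02748348196779 [166, 167, 168, 168, 166, 167, 158, 84, 60, 74, 70, 65, 93, 172, 169, 167, 168, 169, 167, 165, 165, 166, 168, 170, 166, 166, 165]
```

```bash
python3 - <<'E'
from h import *
m=cv2.imread('pics/m4.png')[:,420:]; m=cv2.resize(m,(100,100),interpolation=cv2.INTER_AREA)
g=cv2.cvtColor(m,cv2.COLOR_BGR2GRAY)/255.; g=255*g**(1/.6)
print('before',g[20:60,49:56].mean(1).astype(int).tolist())
E
```

```text
before [210, 210, 210, 210, 210, 210, 209, 210, 209, 205, 191, 168, 145, 120, 97, 79, 69, 61, 51, 43, 39, 38, 39, 42, 45, 48, 50, 52, 51, 51, 57, 62, 62, 69, 81, 82, 75, 71, 68, 65]
```

Request:
apply_moves --targets '[[[0.02,-0.01,0,0],[0.05,0,0,0],[0.05,0,0,0],[0.05,0,0,0],[0,0,0,0]]]'

```text
clock: 15.6
eef_pos: [0.5588, 0.0465, 0.068]
tcp_rot: [-0.0, 0.999, -0.042, -0.001]
force: [-0.1, -1.1, 0.3]
grip_width: -0.0
gripper_force: 0.1
```

The knob's top edge fell from row 173 to 177.5 in the scene view, about 10 mm, so the pin has dropped. I'll withdraw and check.

Request:
apply_moves --targets '[[[0.05,0,0.5,0],[0,0,1,0],[0,0,1,0],[0,0,1,0],[0,0,1,0]]]'

```text
clock: 16.1
eef_pos: [0.5604, 0.0464, 0.1831]
tcp_rot: [-0.0, 0.999, -0.042, 0.0]
force: [0.3, -0.4, 0.3]
grip_width: -0.0001
gripper_force: 0.0
```

Request:
apply_moves --targets '[[[0.2,-1,0.5,0],[0.2,-1,0,0],[0.2,-1,0,0],[0.2,-1,0,0],[0.2,-1,0,0]]]'

```text
clock: 16.6
eef_pos: [0.5856, -0.0796, 0.1946]
tcp_rot: [-0.0, 0.999, -0.042, 0.0]
force: [0.2, -0.2, 0.3]
grip_width: -0.0004
gripper_force: 0.0
```

```bash
python3 - <<'E'
from h import *
a=robot.get_image('top'); b=robot.get_image('scene')
A=cv2.resize(a[120:260,250:390],(420,420),interpolation=cv2.INTER_CUBIC); B=cv2.resize(b[140:240,250:350],(380,420),interpolation=cv2.INTER_CUBIC)
cv2.imwrite('pics/m6.png',(255*(np.hstack([A,B])/255.)**.6).astype('uint8'))
g=cv2.cvtColor(b,cv2.COLOR_BGR2GRAY); print(g[160:200,299:306].mean(1).astype(int).tolist())
E
```

```text
[213, 213, 213, 213, 213, 213, 213, 213, 212, 207, 192, 170, 155, 150, 161, 170, 147, 107, 74, 64, 64, 65, 60, 52, 46, 44, 43, 44, 46, 46, 46, 47, 48, 45, 45, 54, 59, 51, 47, 53]
```

View pics/m6.png

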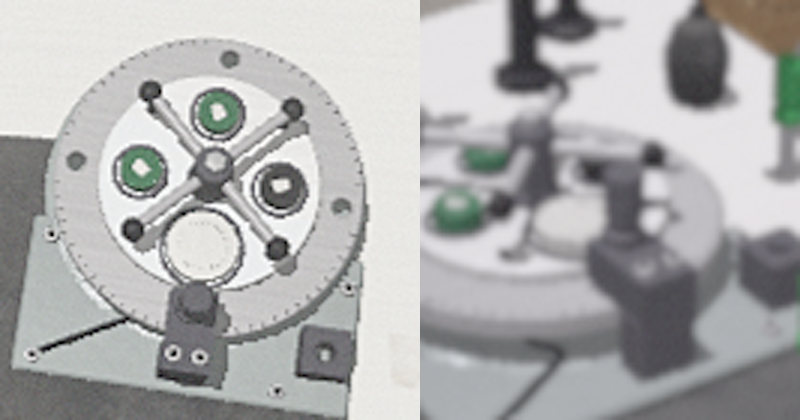

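The disc is at the arm. The pin's knob top has dropped from about 143 to 165 in the crop, about 11 mm, so the shoulder is down on the arm. Handing in.

```bash
python3 -c "
from h import *
print(robot.job_done())"
```

```text
the job is handed in; nothing more can be done
None
```

I handed the job in at about 17 s. The camera views show the reference disc at the index arm and the pin dropped about 11 mm into the index hole with its shoulder on the arm. I did not go near the jar, and the hand-in returned no verdict.

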